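# Prop a power board over the inspection light

### The job

Prop the power board up for checking over the low inspection light: stand the round rest post in the middle of the round pad and the square rest post in the middle of the square pad, at the two sides of the light, then lay the board level across the tops of both posts, centred over the light and in line with them, with its component end over the round post and its bare copper end over the square post. Last, set the steel weight gently (not dropped) upright on the middle of the board's copper patch, above the square post. Leave the red multimeter where it is.

Things in the scene. Friction and masses are not known exactly. Their poses are not given: they have to be found in the camera images.
- post_round: loose rest post: upright round white plastic cylinder, 44 mm in diameter, 40 mm high, 70 g. Origin at the centre of its underside, z up.
- post_square: loose rest post: upright square white plastic block, 42 x 42 mm (along its x and y), 40 mm high, 80 g. Origin at the centre of its underside, z up.
- board: loose power board on a metal base, 180 (x) by 60 (y) mm, slab 10 mm thick, 250 g, balanced at its middle; starts flat, roughly along world x. Parts up to 24 mm tall stand on its +x half (21 to 84 mm from the middle; white socket at the end); -x half bare, flush copper patch 46 mm square centred at x = -64 mm. Origin: centre of underside, z up. Pinch across the width at the middle.
- weight: loose steel hold-down weight, about 300 g, round: base 40 mm in diameter and 22 mm high, thin neck, round knob on top 26 mm in diameter from 34 to 50 mm above the underside; 50 mm high in all. Origin at the centre of its underside, z up.
- light: fixed low inspection light: round aluminium puck with white face, 48 mm in diameter, 15 mm high, between the two pads. Origin: centre of its underside, on the table, z up. Its y axis runs along the row of pads (pad centres 64 mm away at +y and -y; which is which changes), its x axis across the row, away from the robot.
- pad_round: fixed flat round black rubber pad, 70 mm in diameter, 4 mm thick, 64 mm from the light's centre. Origin at the centre of its underside, on the table.
- pad_square: fixed flat square black rubber pad, 70 x 70 mm, 4 mm thick, 64 mm from the light's centre on the other side. Origin at the centre of its underside, on the table.
- meter: bystander: red multimeter lying flat beyond the light, 80 (x) by 150 (y) mm, 36 mm high, 400 g. Origin at the centre of its underside. To be left alone.
Not all that is in view belongs to the job. Leave any purple look-alike of the post_square alone.

How it is judged:
By the outcome, as a careful person would: the job done as asked, in the order asked, and still so for the second after the job is handed in, with the robot touching nothing.
It also fails if it takes over 128 s, if anything falls off the work surface, if the arm or the gripper's body presses on something with over 40 N, if the wrist force passes 120 N, or if a joint passes its speed limit or range.

### The arm

A 6-joint arm with a two-finger parallel gripper is mounted at the origin on the work surface. World frame = base frame: x ahead of the robot, y to its left, z up, the work surface at z = 0. Lengths are in m, angles in rad, forces in N, time in s.
With the tool pointing down it reaches from about 0.35 to 0.8 m from the base axis. Payload 7.3 kg.
Tool frame: the origin (TCP) lies between the finger pads; the fingertips stand 14 mm ahead of it and the grasp point (between the pads) lies 5 mm behind it (ctrl.finger_overhang is the distance from the TCP to the fingertips, in m); z points along the fingers, y is the line along which they close (so a half turn about z gives the same grasp; the last joint's range is limited). The gripper opens to 85 mm and grips with 20 to 120 N. Pads are 22 mm wide; open, the fingers measure 114 mm over their backs; the gripper's body (76 mm by 85 mm) begins 54 mm behind the grasp point. The pads swing forward as they close: fully open they stand 13 mm farther back than shut.
Start: joints at [1.051, 0.342, 1.524, -0, 1.275, -0.146], TCP at [0.192, 0.489, 0.245] pointing down, gripper open.
Joint ranges: [-2.53, 2.53], [-0.77, 2.02], [0.04, 2.7], [-1, 4.14], [0.28, 2.66], [-3.11, 3.11]. Speed limits (rad/s): [2.57, 2.57, 3.14, 3.14, 3.14, 3.14].

### API

Orientations are given as a rotation vector (axis times angle).
In Python, from station import ctrl, viewer gives the robot as it stands.
- The arm moves only by the shell command python3 -m handwheel 'ROWS' [OPENING] [FORCE]. ROWS is a JSON object of lists of equal length, an entry for each row: "xyz": the shift along the tool's x, y, z each as a share of 0.03 m, from -1 to 1, a list of three; "angular": the turn, a rotation vector about the tool's x, y, z each as a share of 6 degrees, from -1 to 1, a list of three. A call has 1 to 10 rows; each row shifts and turns the commanded pose from where the row before left it, along the tool's axes as they then stand; what a row does not reach is not made up. A row lasts 1/10 s, in which the tool goes at most 50 mm and 8.59 degrees, less where a joint would pass 70% of its speed; a pose out of reach is approached as far as the arm can. A call with a number of a shift or a turn outside -1 to 1 is refused whole. A call with a gripper value outside its range is refused whole. OPENING is the closure, from 0 (fully open) to 1 (shut), set as the call begins (- or left out, the last holds). The fingers move at their own pace and stop on an object; FORCE is the grip in N (left out, the last holds). Time passes only in rows, so rows that do not move let the fingers close. It gives the time, the measured TCP pose, the force, the opening and the grip force at its end, in the units of the state.
- ctrl.read_state(): the state, without advancing time (a new reading comes with each control period).
- viewer.snapshot(name): name is "scene" or "top" or "wrist"; returns the picture (384x512x3 uint8, red, green, blue); there is no depth.
- viewer.calibration(name): a dict with "intrinsics" (3x3 intrinsics, pixels), "k1" (the pictures are not rectified: a ray, as slopes to the right and down, at radius r is drawn at 1 + k1 r^2 times it, then the intrinsics apply), "origin" and "rotation" of the camera in the world; the wrist camera has in their place "mount" (4x4, takes a point from camera to tool coordinates, whose origin is the TCP and whose axes are the flange's). Camera axes: x right, y down, z forward; pixel columns grow to the right and rows downward; lengths in m; the calibration is good to about 2 mm. A picture is of the moment at which its call begins: read the wrist's pose just before it. calibration takes no time and is no camera call.
- ctrl.job_done(): hands the job in; it is judged then, once.
Trained networks look in the newest picture that a camera, given by its name, has taken for a name from the list of things; names that differ only in an ending like _2 or _b are one class to them, and where a whole thing is asked for, a point or a joint stands for the part that bears it (a point fixed in the world has none). Each returns a list of dicts, best first, with "confidence" (0 to 1); they miss things now and then, are a little off and sometimes report something else, mostly with a low value. They report only what shows in the picture. A call takes as long as a camera call. They do not tell look-alikes from the thing itself.
- viewer.look_for(camera, label): "xyz" ([x, y, z] in m, in the coordinates of the camera as it stood for that picture, good to about 4 mm: the middle of the surface that is visible of it).
The state is a dict: "clock": time; "joint_pos": joint angles; "dq": joint speeds; "tau": joint torques, N m; "tcp_pos": TCP position; "tcp_rot": TCP orientation; "contact_force": force on the tool from outside, world axes, zero at the start; "ft_torque": the same for the moment, N m; "width": finger opening in m; "grip_force": force on a finger pad.
Only numpy, scipy, OpenCV 4.12 (cv2) and the standard library are available. Lean on these libraries where they do the work, as an engineer would, in place of code of your own. Each camera call takes 0.05 s, during which the arm holds its last target. There are 200 camera calls.

## Working session

There is one attempt and no reset: what is moved stays moved. The work goes in short steps, Python scripts to look and compute and a shell command to move; the robot and the scene stay as the last step left them, time stands still between calls to the robot, and variables do not carry over. Pictures are saved under pics/ and viewed, at most 14 in all, crops included, and the job is handed in when it is done.

```bash
mkdir -p pics; ls; cat > h.py <<'E'
import numpy as np, cv2
from scipy.spatial.transform import Rotation as R
from station import ctrl, viewer
def cam(name, st=None):
    c=viewer.calibration(name); K=np.array(c["intrinsics"]); k1=c["k1"]
    if "mount" in c:
        st=st or ctrl.read_state(); M=np.array(c["mount"])
        T=np.eye(4); T[:3,:3]=R.from_rotvec(st["tcp_rot"]).as_matrix(); T[:3,3]=st["tcp_pos"]
        M=T@M; return K,k1,M[:3,3],M[:3,:3]
    return K,k1,np.array(c["origin"]),np.array(c["rotation"])
def pix2w(C,uv,z):
    K,k1,o,Rm=C
    s=cv2.undistortPoints(np.array([[uv]],float),K,np.array([k1,0,0,0.]))[0,0]
    d=Rm@np.array([s[0],s[1],1]); return o+d*(z-o[2])/d[2]
def w2pix(C,p):
    K,k1,o,Rm=C
    q=Rm.T@(np.array(p)-o); 
    return cv2.projectPoints(np.array([[q]],float),np.zeros(3),np.zeros(3),K,np.array([k1,0,0,0.]))[0][0,0]
def shot(name,fn=None):
    st=ctrl.read_state(); C=cam(name,st); im=viewer.snapshot(name)
    if fn: cv2.imwrite("pics/"+fn+".png",im[...,::-1])
    return C,im
def find(name,C,labels):
    for l in labels:
        for d in viewer.look_for(name,l)[:3]:
            w=C[3]@np.array(d["xyz"])+C[2]
            print(l,round(d["confidence"],2),np.round(w,4),np.round(w2pix(C,w),0))
E
python3 - <<'E'
from h import *
for n in("top","scene"):
    C,im=shot(n,n+"0"); print(n,C[2],C[0][0,0],C[1]); 
    find(n,C,["post_round","post_square","board","weight","light","pad_round","pad_square","meter"] if n=="top" else ["post_square","weight"])
s=ctrl.read_state(); print(s["clock"],s["tcp_rot"],R.from_rotvec(s["tcp_rot"]).as_matrix().round(3),s["width"])
E
```

```text
pics
top [0.45859084 0.01659933 0.92938264] 379.58774732984256 -0.0027456912734029515Traceback (most recent call last):
  File "<stdin>", line 4, in <module>
  File "h.py", line 27, in find
    print(l,round(d["confidence"],2),np.round(w,4),np.round(w2pix(C,w),0))
                                                            ~~~~~^^^^^
  File "h.py", line 18, in w2pix
    return cv2.projectPoints(np.array([[q]],float),np.zeros(3),np.zeros(3),K,np.array([k1,0,0,0.]))[0][0,0]
           ~~~~~~~~~~~~~~~~~^^^^^^^^^^^^^^^^^^^^^^^^^^^^^^^^^^^^^^^^^^^^^^^^^^^^^^^^^^^^^^^^^^^^^^^
cv2.error: OpenCV(4.12.0) /io/opencv/modules/calib3d/src/calibration_base.cpp:1490: error: (-215:Assertion failed) npoints >= 0 && (depth == CV_32F || depth == CV_64F) in function 'projectPoints'
```

```bash
sed -i 's/np.array(\[\[q\]\],float),np.zeros/np.array(q,float).reshape(1,1,3),np.zeros/' h.py
python3 - <<'E'
from h import *
for n in("top","scene"):
    C,im=shot(n,n+"0")
    find(n,C,["post_round","post_square","board","weight","light","pad_round","pad_square","meter"] if n=="top" else ["post_square","weight"])
s=ctrl.read_state(); print(s["clock"],s["tcp_rot"],R.from_rotvec(s["tcp_rot"]).as_matrix().round(3),s["width"])
print(R.from_matrix(cam("top")[3]).as_matrix().round(2), np.array(viewer.calibration("wrist")["mount"]).round(3))
E
```

```text
Traceback (most recent call last):
  File "h.py", line 27, in find
    print(l,round(d["confidence"],2),np.round(w,4),np.round(w2pix(C,w),0))
                                                            ~~~~~^^^^^
  File "h.py", line 18, in w2pix
    return cv2.projectPoints(np.array(q,float).reshape(1,1,3),np.zeros(3),np.zeros(3),K,np.array([k1,0,0,0.]))[0][0,0]
                             ~~~~~~~~~~~~~~~~~~~~~~~~~^^^^^^^
ValueError: cannot reshape array of size 1 into shape (1,1,3)
```

View pics/top0.png

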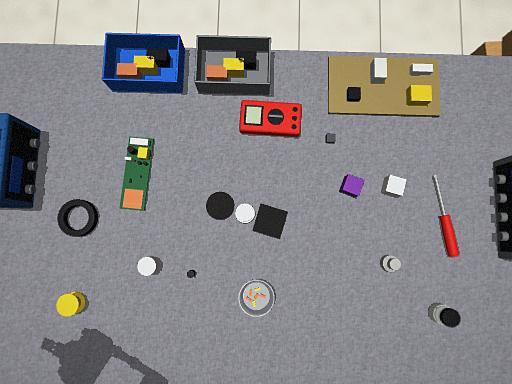

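The top view shows the round pad (220,206), light (245,213), square pad (270,221), board (137,173) with its copper end at (133,198), round post (147,266), white square (396,185), its purple look-alike (352,185), weight (391,263) and meter (270,118). The calibration rotation is evidently a rotation vector, so I'll fix the helper for that.

```bash
sed -i 's/np.array(c\["rotation"\])/R.from_rotvec(np.array(c["rotation"])).as_matrix() if np.size(c["rotation"])==3 else np.array(c["rotation"])/' h.py
python3 - <<'E'
from h import *
print(viewer.calibration("top")["rotation"])
for n in("top","scene"):
    C,im=shot(n,n+"0")
    find(n,C,["post_round","post_square","board","weight","light","pad_round","pad_square","meter"] if n=="top" else ["post_square","weight"])
s=ctrl.read_state(); print(s["clock"],s["tcp_rot"],R.from_rotvec(s["tcp_rot"]).as_matrix().round(3),s["width"])
print(cam("top")[3].round(2), np.array(viewer.calibration("wrist")["mount"]).round(3))
C=cam("top")
im=cv2.imread("pics/top0.png")
c=cv2.resize(im[150:290,110:430],None,fx=2.4,fy=2.4,interpolation=cv2.INTER_CUBIC);cv2.imwrite("pics/top0c.png",c)
E
```

```text
[-2.18558406  2.12793185 -0.1343212 ]
post_round 0.87 [0.3894 0.2574 0.0379] [149. 266.]
post_square 0.93 [ 0.5971 -0.3138  0.0411] [395. 184.]
post_square 0.59 [ 0.5892 -0.2122  0.0419] [352. 186.]
board 0.94 [0.6117 0.3085 0.0117] [137. 173.]
board 0.39 [0.5374 0.1036 0.002 ] [219. 206.]
weight 0.77 [ 0.4144 -0.2961  0.0219] [386. 261.]
light 0.76 [0.5176 0.0423 0.0168] [244. 214.]
pad_round 0.55 [0.536  0.1026 0.0026] [220. 206.]
pad_square 0.62 [ 0.5055 -0.0197  0.0026] [269. 220.]
meter 0.98 [ 0.7591 -0.0142  0.0367] [270. 115.]
post_square 0.95 [ 0.6128 -0.3119  0.0302] [137. 189.]
post_square 0.59 [ 0.6125 -0.2076  0.0304] [175. 191.]
weight 0.49 [ 0.4219 -0.3015  0.0227] [160. 150.]
weight 0.3 [ 0.61   -0.3152  0.0256] [136. 189.]
0.8 [5.83790420e-01 3.08686309e+00 1.47974415e-04] [[-0.931  0.365  0.   ]
 [ 0.365  0.931  0.   ]
 [ 0.     0.    -1.   ]] 0.08547988990814712
[[ 0.03 -0.99  0.12]
 [-1.   -0.03  0.  ]
 [ 0.   -0.12 -0.99]] [[-0.001 -0.953 -0.302  0.077]
 [ 1.    -0.001 -0.001 -0.   ]
 [ 0.001 -0.302  0.953 -0.129]
 [ 0.     0.     0.     1.   ]]
```

View pics/top0c.png

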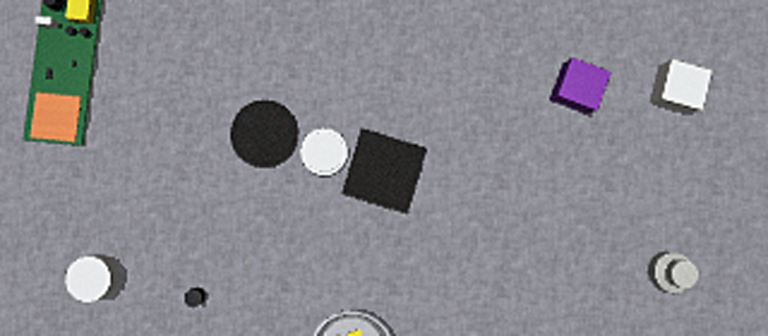

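View pics/scene0.png

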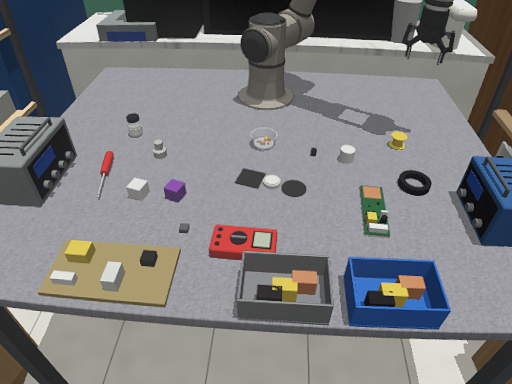

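Candidates for post_square: white cube at (396,185) and purple cube at (352,185). The post is described as white, and the enlarged crop confirms (396,185) is white and the other is the purple look-alike. The scene view agrees, with white at (137,189) and purple at (175,191). Next I'll measure these in the top picture by segmentation.

```bash
cat >> h.py <<'E'
def blobs(C,im,uv,z,lo,hi,r=35):
    "segment RGB in [lo,hi], blob nearest uv; returns world polygon at height z"
    m=cv2.inRange(im,np.array(lo),np.array(hi)); u,v=map(int,uv)
    w=np.zeros_like(m); w[max(0,v-r):v+r,max(0,u-r):u+r]=255; m&=w
    m=cv2.morphologyEx(m,cv2.MORPH_OPEN,np.ones((3,3),np.uint8))
    cs,_=cv2.findContours(m,cv2.RETR_EXTERNAL,cv2.CHAIN_APPROX_NONE)
    c=max(cs,key=cv2.contourArea)[:,0,:]
    P=np.array([pix2w(C,p,z)[:2] for p in c])
    rc=cv2.minAreaRect((P*1e3).astype(np.float32)); 
    cc,rr=cv2.minEnclosingCircle((P*1e3).astype(np.float32))
    return dict(rect=np.round(rc[0],1),size=np.round(rc[1],1),ang=round(rc[2],1),circ=np.round(cc,1),r=round(rr,1))
def plan(x,y,z,ty):
    "go to TCP x,y,z (m) with tool y at angle ty deg; half turn picked so as to be nearest unless exact"
    s=ctrl.read_state(); M=R.from_rotvec(s["tcp_rot"]); m=M.as_matrix()
    a=np.degrees(np.arctan2(m[1,1],m[0,1])); d=(ty-a+180)%360-180
    t=R.from_rotvec([0,0,np.radians(d)])*M
    print("yaw",round(a,1),"tilt",np.round(m[2],3),"turn z shares",round(-d/6,2),"shift shares after turn",np.round(t.inv().apply(np.array([x,y,z])-s["tcp_pos"])/.03,2),"without turn",np.round(M.inv().apply(np.array([x,y,z])-s["tcp_pos"])/.03,2),"now",np.round(s["tcp_pos"],4))
E
python3 - <<'E'
from h import *
print(ctrl.finger_overhang)
im=cv2.imread("pics/top0.png")[...,::-1].copy(); C=cam("top")
W=([190]*3,[255]*3)
for n,uv,z,lo,hi,r in [("round",(147,266),.040,*W,18),("square",(396,185),.04,*W,18),("light",(245,213),.015,*W,14),
 ("padr",(218,206),.004,[0]*3,[60]*3,17),("pads",(271,221),.004,[0]*3,[60]*3,25),("copper",(133,198),.01,[170,80,40],[255,170,120],20),
 ("green",(137,173),.01,[0,60,20],[70,140,90],45),("weight",(393,264),.05,[150]*3,[255]*3,18),("purple",(352,185),.04,[80,0,100],[200,90,230],20)]:
    try: print(n,blobs(C,im,uv,z,lo,hi,r))
    except Exception as e: print(n,e, im[uv[1],uv[0]])
E
```

```text
0.014
round {'rect': array([390.7, 264.1]), 'size': array([41.1, 41.3]), 'ang': 47.0, 'circ': array([390.7, 263.4]), 'r': 21.3}
square {'rect': array([ 594.8, -316.2]), 'size': array([40.3, 40.3]), 'ang': 75.3, 'circ': array([ 595.5, -316.4]), 'r': 26.3}
light {'rect': array([520.1,  41. ]), 'size': array([43.4, 45.8]), 'ang': 1.5, 'circ': array([520.8,  41. ]), 'r': 23.6}
padr {'rect': array([537.6, 102.9]), 'size': array([66.3, 66.1]), 'ang': 1.9, 'circ': array([537.8, 101.9]), 'r': 34.6}
pads {'rect': array([503.7, -20.8]), 'size': array([69.8, 69.3]), 'ang': 74.4, 'circ': array([504.2, -20.2]), 'r': 46.4}
copper {'rect': array([548.6, 314.6]), 'size': array([45.4, 45.4]), 'ang': 85.8, 'circ': array([548.7, 314.5]), 'r': 30.2}
green {'rect': array([604.4, 310.5]), 'size': array([60. , 70.6]), 'ang': 86.0, 'circ': array([604.2, 310. ]), 'r': 45.4}
weight {'rect': array([ 410.4, -306.9]), 'size': array([22.5, 23.2]), 'ang': 1.5, 'circ': array([ 410.4, -307.4]), 'r': 12.6}
purple {'rect': array([ 593. , -214.7]), 'size': array([41. , 40.7]), 'ang': 70.6, 'circ': array([ 592.7, -214.6]), 'r': 26.3}
```

```bash
python3 -m handwheel '{"xyz":[[0,0,0],[0,0,0],[0,0,0],[0,0,0],[0,0,0],[0,0,0],[0,0,0]],"angular":[[0,0,1],[0,0,1],[0,0,1],[0,0,1],[0,0,1],[0,0,1],[0,0,1]]}' 0
python3 -m handwheel '{"xyz":[[0,0,0],[0,0,0],[0,0,0],[0,0,0],[0,0,0],[0,0,0],[0,0,0]],"angular":[[0,0,1],[0,0,1],[0,0,1],[0,0,1],[0,0,1],[0,0,1],[0,0,1]]}'
python3 -c "
from h import *
plan(.3907,.2637,.12,-15.3);print(ctrl.read_state()['joint_pos'])"
```

```text
clock: 1.5
tcp_pos: [0.1917, 0.4888, 0.2453]
tcp_rot: [-1.657, -2.669, -0.0]
contact_force: [-0.5, 0.4, -1.1]
width: 0.0857
grip_force: 0.0
clock: 2.2
tcp_pos: [0.1917, 0.4888, 0.2453]
tcp_rot: [-2.503, -1.898, -0.0]
contact_force: [0.2, -1.0, -0.1]
width: 0.0853
grip_force: 0.0
yaw -15.7 tilt [ 0.  0. -1.] turn z shares -0.06 shift shares after turn [-5.49  8.38  4.18] without turn [-5.43  8.41  4.18] now [0.1917 0.4888 0.2453]
[ 1.05098218e+00  3.41951773e-01  1.52411190e+00 -5.89097880e-06
  1.27537496e+00  1.32440781e+00]
```

```bash
python3 -m handwheel '{"xyz":[[-0.61,0.93,0.464],[-0.61,0.93,0.464],[-0.61,0.93,0.464],[-0.61,0.93,0.464],[-0.61,0.93,0.464],[-0.61,0.93,0.464],[-0.61,0.93,0.464],[-0.61,0.93,0.464],[-0.61,0.93,0.464],[0,0,0]],"angular":[[0,0,-0.06],[0,0,0],[0,0,0],[0,0,0],[0,0,0],[0,0,0],[0,0,0],[0,0,0],[0,0,0],[0,0,0]]}'
python3 - <<'E'
from h import *
plan(.3907,.2637,.02,-15.3)
C,im=shot("wrist","w1"); find("wrist",C,["post_round"]); p=w2pix(C,[.3907,.2637,.04]); print(p)
E
```

```text
clock: 3.2
tcp_pos: [0.3928, 0.2617, 0.1186]
tcp_rot: [2.497, 1.906, -0.003]
contact_force: [0.0, 0.7, 0.5]
width: 0.0859
grip_force: 0.0
yaw -15.3 tilt [-0.002 -0.001 -1.   ] turn z shares 0.0 shift shares after turn [ 0.05 -0.08  3.29] without turn [ 0.05 -0.08  3.29] now [0.3928 0.2617 0.1186]
post_round 0.55 [0.3925 0.2702 0.0392] [255. 193.]
[254.81785439 201.89115033]
```

View pics/w1.png

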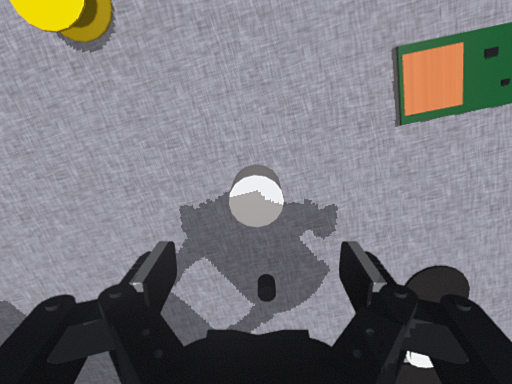

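The wrist view shows the round post's top at (256,201). The top-camera estimate projects to (255,202), so the two cameras agree. Descend and grip.

```bash
python3 -m handwheel '{"xyz":[[0.05,-0.08,0.8],[0,0,0.8],[0,0,0.8],[0,0,0.6],[0,0,0.29],[0,0,0],[0,0,0]],"angular":[[0,0,0],[0,0,0],[0,0,0],[0,0,0],[0,0,0],[0,0,0],[0,0,0]]}'
python3 -m handwheel '{"xyz":[[0,0,0],[0,0,0],[0,0,0],[0,0,0],[0,0,0],[0,0,0],[0,0,0],[0,0,0],[0,0,0]],"angular":[[0,0,0],[0,0,0],[0,0,0],[0,0,0],[0,0,0],[0,0,0],[0,0,0],[0,0,0],[0,0,0]]}' 1 30
python3 -m handwheel '{"xyz":[[0,0,-0.5],[0,0,-1],[0,0,-1],[0,0,-0.5],[0,0,0],[0,0,0]],"angular":[[0,0,0],[0,0,0],[0,0,0],[0,0,0],[0,0,0],[0,0,0]]}'
python3 -c "
from h import *
plan(.5377,.1026,.11,-15.3)"
```

```text
clock: 4.0
tcp_pos: [0.3895, 0.2671, 0.0221]
tcp_rot: [2.492, 1.912, 0.002]
contact_force: [0.4, -0.6, -0.2]
width: 0.0852
grip_force: 0.0
clock: 4.9
tcp_pos: [0.3898, 0.2666, 0.0221]
tcp_rot: [2.493, 1.911, 0.002]
contact_force: [-1.2, 0.6, 4.9]
width: 0.0431
grip_force: 30.0
clock: 5.5
tcp_pos: [0.3891, 0.2663, 0.1111]
tcp_rot: [-2.493, -1.911, -0.0]
contact_force: [-0.8, -0.3, -1.0]
width: 0.0432
grip_force: 30.8
yaw -15.1 tilt [ 0. -0. -1.] turn z shares 0.04 shift shares after turn [-3.96  6.22  0.04] without turn [-3.98  6.2   0.04] now [0.3891 0.2663 0.1111]
```

```bash
python3 -m handwheel '{"xyz":[[-0.55,0.89,0],[-0.55,0.89,0],[-0.55,0.89,0],[-0.55,0.89,0],[-0.55,0.89,0],[-0.55,0.89,0],[-0.55,0.89,0],[0,0,0],[0,0,0],[0,0,0]],"angular":[[0,0,0.04],[0,0,0],[0,0,0],[0,0,0],[0,0,0],[0,0,0],[0,0,0],[0,0,0],[0,0,0],[0,0,0]]}'
python3 - <<'E'
from h import *
plan(.5384,.1051,.0263,-15.3)
st=ctrl.read_state()
C,im=shot("wrist","w2"); find("wrist",C,["post_round","pad_round","light"])
print(blobs(C,im,(256,250),st["tcp_pos"][2]+.0179,[130]*3,[255]*3,60))
for p in ([.5377,.1026,.004],[.5208,.041,.015],[.504,-.0205,.004]): print(w2pix(C,p))
E
```

```text
clock: 6.5
tcp_pos: [0.538, 0.1063, 0.1102]
tcp_rot: [-2.496, -1.905, 0.003]
contact_force: [0.3, 0.1, -0.2]
width: 0.0432
grip_force: 30.9
yaw -15.3 tilt [-0.001 -0.003 -1.   ] turn z shares 0.0 shift shares after turn [-0.03  0.03  2.8 ] without turn [-0.03  0.03  2.8 ] now [0.538  0.1063 0.1102]
post_round 0.57 [0.5391 0.1138 0.1299] [256. 264.]
pad_round 0.77 [0.5418 0.1118 0.0049] [261. 186.]
light 0.56 [0.5372 0.1145 0.1266] [252. 260.]
{'rect': array([537.1, 107.1]), 'size': array([37.2, 44.2]), 'ang': 74.8, 'circ': array([534.4, 102.7]), 'r': 24.7}
[258.96884084 196.65107465]
[258.90020796 266.65868557]
[258.85125648 314.97071194]
```

View pics/w2.png

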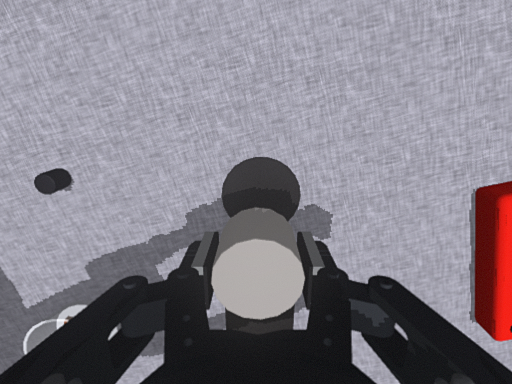

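The wrist view shows the held post's top at about (257.5,279). The pad spans columns 222–300 with its far edge at row 157.

```bash
python3 - <<'E'
from h import *
C=cam("wrist"); s=ctrl.read_state(); M=R.from_rotvec(s["tcp_rot"]); print(s["tcp_pos"])
c=pix2w(C,(257.5,279),s["tcp_pos"][2]+.0179); d=M.inv().apply(c-s["tcp_pos"]); print("post in tool mm",d*1e3)
im=cv2.imread("pics/w2.png")[...,::-1].copy()
x=np.array([.264,.965,0]);y=np.array([.965,-.264,0]);p=np.array([.5377,.1026,.004])
for q in (p+.035*x,p+.035*y,p-.035*y): print(w2pix(C,q))
print(pix2w(C,(261,157),.004),pix2w(C,(222,192),.004),pix2w(C,(300,192),.004))
E
```

```text
[0.53865412 0.1065732  0.11125046]
post in tool mm [ -1.2695663   -0.36768905 -17.89990224]
[258.0568875  157.77761089]
[297.51994248 196.8050762 ]
[218.54471175 196.80763703]
[0.5495245  0.13636016 0.004     ] [0.50822743 0.11530714 0.004     ] [0.57458159 0.09715197 0.004     ]
```

```bash
python3 -m handwheel '{"xyz":[[-0.06,0.045,0.6],[0,0,0.8],[0,0,0.7],[0,0,0.4],[0,0,0.2],[0,0,0.06],[0,0,0],[0,0,0],[0,0,0]],"angular":[[0,0,0],[0,0,0],[0,0,0],[0,0,0],[0,0,0],[0,0,0],[0,0,0],[0,0,0],[0,0,0]]}'
```

```text
clock: 7.6
tcp_pos: [0.5405, 0.1038, 0.0293]
tcp_rot: [2.497, 1.906, 0.002]
contact_force: [-0.1, 0.0, -0.3]
width: 0.0432
grip_force: 30.9
```

```bash
python3 -m handwheel '{"xyz":[[0,0,0.04],[0,0,0.04],[0,0,0],[0,0,0]],"angular":[[0,0,0],[0,0,0],[0,0,0],[0,0,0]]}'; python3 -c "
from h import *
for i in range(4): viewer.snapshot('top'); s=ctrl.read_state(); print(s['tcp_pos'].round(4) if hasattr(s['tcp_pos'],'round') else s['tcp_pos'],s['contact_force'])"
```

```text
clock: 8.0
tcp_pos: [0.5401, 0.1037, 0.0261]
tcp_rot: [2.497, 1.906, 0.0]
contact_force: [-0.7, 0.3, 0.6]
width: 0.0434
grip_force: 31.0
[0.5401 0.1037 0.0262] [-0.06204811  0.1604389  -0.53666569]
[0.5401 0.1037 0.0262] [ 0.48346717 -0.46917536  0.05862322]
[0.5401 0.1037 0.0262] [ 0.08417766 -0.60608148 -0.36650957]
[0.5401 0.1037 0.0262] [-0.08692338  0.46297329  0.40853887]
```

```bash
python3 -m handwheel '{"xyz":[[0,-0.03,0],[0,0,0.02],[0,0,0.02],[0,0,0],[0,0,0]],"angular":[[0,0,0],[0,0,0],[0,0,0],[0,0,0],[0,0,0]]}'
python3 -m handwheel '{"xyz":[[0,0,0],[0,0,0],[0,0,0],[0,0,0],[0,0,0],[0,0,0],[0,0,0]],"angular":[[0,0,0],[0,0,0],[0,0,0],[0,0,0],[0,0,0],[0,0,0],[0,0,0]]}' 0
python3 -m handwheel '{"xyz":[[0,0,-0.5],[0,0,-1],[0,0,-1],[0,0,-1],[0,0,-1],[0,0,0],[0,0,0],[0,0,0]],"angular":[[0,0,0],[0,0,0],[0,0,0],[0,0,0],[0,0,0],[0,0,0],[0,0,0],[0,0,0]]}'
python3 -c "
from h import *
plan(.595,-.3163,.12,-14.7)"
```

```text
clock: 8.7
tcp_pos: [0.5392, 0.104, 0.0261]
tcp_rot: [2.497, 1.906, 0.001]
contact_force: [-2.7, -1.2, 10.0]
width: 0.043
grip_force: 32.0
clock: 9.4
tcp_pos: [0.5392, 0.1039, 0.0249]
tcp_rot: [-2.497, -1.906, -0.0]
contact_force: [-0.4, 0.0, -0.0]
width: 0.0851
grip_force: 0.0
clock: 10.2
tcp_pos: [0.5384, 0.1039, 0.1588]
tcp_rot: [-2.496, -1.905, 0.003]
contact_force: [-0.5, 1.0, -0.7]
width: 0.0852
grip_force: 0.0
yaw -15.3 tilt [-0.001 -0.002 -1.   ] turn z shares -0.1 shift shares after turn [-13.07   5.38   1.29] without turn [-13.01   5.52   1.29] now [0.5384 0.1039 0.1588]
```

```bash
python3 -m handwheel '{"xyz":[[-0.93,0.385,0.09],[-0.93,0.385,0.09],[-0.93,0.385,0.09],[-0.93,0.385,0.09],[-0.93,0.385,0.09],[-0.93,0.385,0.09],[-0.93,0.385,0.09]],"angular":[[0,0,-0.1],[0,0,0],[0,0,0],[0,0,0],[0,0,0],[0,0,0],[0,0,0]]}'
python3 -m handwheel '{"xyz":[[-0.93,0.385,0.09],[-0.93,0.385,0.09],[-0.93,0.385,0.09],[-0.93,0.385,0.09],[-0.93,0.385,0.09],[-0.93,0.385,0.09],[-0.93,0.385,0.09],[0,0,0],[0,0,0],[0,0,0]],"angular":[[0,0,0],[0,0,0],[0,0,0],[0,0,0],[0,0,0],[0,0,0],[0,0,0],[0,0,0],[0,0,0],[0,0,0]]}'
python3 - <<'E'
from h import *
C,im=shot("top","top1"); W=([190]*3,[255]*3)
u=w2pix(C,[.5377,.1026,.044]); print("round post",blobs(C,im,u,.044,*W,13))
C,im=shot("wrist","w3"); u=w2pix(C,[.595,-.3163,.04]); print(u,im[int(u[1]),int(u[0])])
print(blobs(C,im,u,.04,[110]*3,[255]*3,45)); plan(.595,-.3163,.021,-14.7); print(ctrl.read_state()["joint_pos"])
E
```

```text
clock: 10.9
tcp_pos: [0.5668, -0.1065, 0.1392]
tcp_rot: [-2.485, -1.918, 0.002]
contact_force: [0.2, -0.6, 0.4]
width: 0.0856
grip_force: 0.0
clock: 11.9
tcp_pos: [0.5958, -0.3138, 0.1211]
tcp_rot: [-2.485, -1.918, 0.001]
contact_force: [0.3, 0.6, -0.3]
width: 0.0854
grip_force: 0.0
round post {'rect': array([536.4, 101.6]), 'size': array([40. , 39.8]), 'ang': 2.0, 'circ': array([536.9, 101.2]), 'r': 21.1}
[257.63178049 205.79887927] [177 172 173]
{'rect': array([ 596.6, -307.6]), 'size': array([56.5, 69.8]), 'ang': 75.3, 'circ': array([ 597.8, -302.1]), 'r': 40.6}
yaw -14.6 tilt [ 0.001 -0.001 -1.   ] turn z shares 0.01 shift shares after turn [-0.1  -0.01  3.36] without turn [-0.1  -0.01  3.36] now [ 0.5962 -0.3137  0.1219]
[-5.98058396e-01  7.19103749e-01  1.22697282e+00  2.62094926e-04
  1.19638340e+00 -3.42913785e-01]
```

View pics/w3.png

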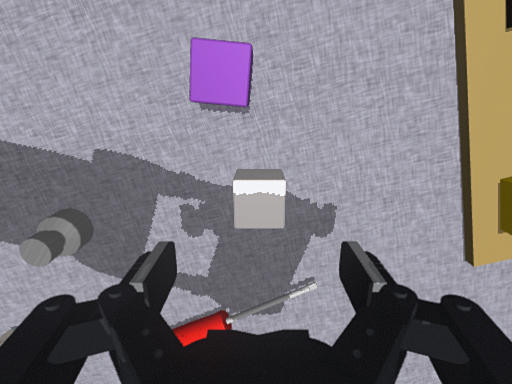

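The wrist view shows the white square post's top at (259,204), as predicted, lined up with the fingers; the purple one is at (221,72), well clear. Descend.

```bash
python3 -m handwheel '{"xyz":[[-0.08,0,0.8],[0,0,0.8],[0,0,0.8],[0,0,0.6],[0,0,0.34],[0,0,0],[0,0,0],[0,0,0],[0,0,0],[0,0,0]],"angular":[[0,0,0],[0,0,0],[0,0,0],[0,0,0],[0,0,0],[0,0,0],[0,0,0],[0,0,0],[0,0,0],[0,0,0]]}'
python3 -m handwheel '{"xyz":[[0,0,0],[0,0,0],[0,0,0],[0,0,0],[0,0,0],[0,0,0],[0,0,0],[0,0,0],[0,0,0]],"angular":[[0,0,0],[0,0,0],[0,0,0],[0,0,0],[0,0,0],[0,0,0],[0,0,0],[0,0,0],[0,0,0]]}' 1 30
python3 -m handwheel '{"xyz":[[0,0,-0.5],[0,0,-1],[0,0,-1],[0,0,-0.7],[0,0,0],[0,0,0],[0,0,0],[0,0,0]],"angular":[[0,0,0],[0,0,0],[0,0,0],[0,0,0],[0,0,0],[0,0,0],[0,0,0],[0,0,0]]}'
python3 -c "
from h import *
plan(.504,-.0205,.11,-15.3)"
```

```text
clock: 13.0
tcp_pos: [0.5959, -0.3175, 0.0227]
tcp_rot: [2.486, 1.918, 0.001]
contact_force: [-0.1, 0.2, -0.1]
width: 0.0855
grip_force: 0.0
clock: 13.9
tcp_pos: [0.5957, -0.3173, 0.0221]
tcp_rot: [2.487, 1.919, 0.0]
contact_force: [0.2, -0.0, 2.2]
width: 0.0414
grip_force: 31.7
clock: 14.7
tcp_pos: [0.5948, -0.3168, 0.1162]
tcp_rot: [-2.485, -1.917, 0.001]
contact_force: [0.8, -0.9, -1.2]
width: 0.0416
grip_force: 31.5
yaw -14.7 tilt [ 0.001 -0.003 -1.   ] turn z shares 0.1 shift shares after turn [ 8.73 -5.53  0.23] without turn [ 8.78 -5.43  0.23] now [ 0.5948 -0.3168  0.1162]
```

```bash
python3 -m handwheel '{"xyz":[[0.966,-0.614,0],[0.966,-0.614,0],[0.966,-0.614,0],[0.966,-0.614,0],[0.966,-0.614,0],[0.966,-0.614,0],[0.966,-0.614,0],[0.966,-0.614,0],[0.966,-0.614,0]],"angular":[[0,0,0.1],[0,0,0],[0,0,0],[0,0,0],[0,0,0],[0,0,0],[0,0,0],[0,0,0],[0,0,0]]}'
python3 -m handwheel '{"xyz":[[0,0,0.8],[0,0,0.8],[0,0,0.5],[0,0,0],[0,0,0],[0,0,0],[0,0,0],[0,0,0]],"angular":[[0,0,0],[0,0,0],[0,0,0],[0,0,0],[0,0,0],[0,0,0],[0,0,0],[0,0,0]]}'
python3 - <<'E'
from h import *
C,im=shot("top","top2"); W=([190]*3,[255]*3)
plan(.5037,-.0215,.0261,-15.3)
C,im=shot("wrist","w4")
E
```

```text
clock: 15.6
tcp_pos: [0.5032, -0.0207, 0.1172]
tcp_rot: [-2.497, -1.905, 0.001]
contact_force: [0.0, 0.5, -0.7]
width: 0.0417
grip_force: 31.4
clock: 16.4
tcp_pos: [0.5045, -0.0222, 0.0556]
tcp_rot: [2.497, 1.905, 0.002]
contact_force: [-0.6, -0.8, -0.9]
width: 0.0415
grip_force: 31.5
yaw -15.3 tilt [ 0.     0.001 -1.   ] turn z shares -0.0 shift shares after turn [ 0.01 -0.03  0.98] without turn [ 0.01 -0.03  0.98] now [ 0.5044 -0.0221  0.0555]
```

View pics/w4.png

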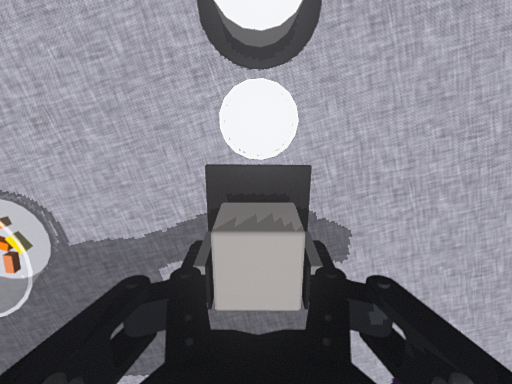

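The wrist view shows the square pad at columns 205–311 and the held post at 213–304. The light (259,118) and the round post are on the same column, so everything is in line. Lower and release.

```bash
python3 -m handwheel '{"xyz":[[0.01,-0.02,0.5],[0,0,0.3],[0,0,0.15],[0,0,0.06],[0,0,0],[0,0,0],[0,0,0],[0,0,0]],"angular":[[0,0,0],[0,0,0],[0,0,0],[0,0,0],[0,0,0],[0,0,0],[0,0,0],[0,0,0]]}'
python3 -m handwheel '{"xyz":[[0,0,0],[0,0,0],[0,0,0],[0,0,0],[0,0,0],[0,0,0],[0,0,0]],"angular":[[0,0,0],[0,0,0],[0,0,0],[0,0,0],[0,0,0],[0,0,0],[0,0,0]]}' 0
python3 -m handwheel '{"xyz":[[0,0,-0.5],[0,0,-1],[0,0,-1],[0,0,-1],[0,0,-1],[0,0,0],[0,0,0],[0,0,0]],"angular":[[0,0,0],[0,0,0],[0,0,0],[0,0,0],[0,0,0],[0,0,0],[0,0,0],[0,0,0]]}'
python3 - <<'E'
from h import *
plan(.613,.31,.15,-94.2)
E
```

```text
clock: 17.3
tcp_pos: [0.5031, -0.0215, 0.0258]
tcp_rot: [-2.497, -1.906, 0.001]
contact_force: [-6.6, 1.0, 14.1]
width: 0.0415
grip_force: 33.4
clock: 18.0
tcp_pos: [0.5036, -0.0216, 0.0245]
tcp_rot: [-2.497, -1.906, 0.0]
contact_force: [0.2, -0.8, -0.3]
width: 0.0854
grip_force: 0.0
clock: 18.8
tcp_pos: [0.5029, -0.0215, 0.1586]
tcp_rot: [-2.496, -1.905, 0.002]
contact_force: [-0.5, 0.6, 0.2]
width: 0.0856
grip_force: 0.0
yaw -15.3 tilt [-0.    -0.002 -1.   ] turn z shares 13.15 shift shares after turn [  2.85 -11.29   0.31] without turn [11.63  0.63  0.28] now [ 0.5029 -0.0215  0.1586]
```

```bash
python3 -m handwheel '{"xyz":[[0.97,0.05,0.02],[0.97,0.05,0.02],[0.97,0.05,0.02],[0.97,0.05,0.02],[0.97,0.05,0.02],[0.97,0.05,0.02]],"angular":[[0,0,0],[0,0,0],[0,0,0],[0,0,0],[0,0,0],[0,0,0]]}'
python3 -m handwheel '{"xyz":[[0.97,0.05,0.02],[0.97,0.05,0.02],[0.97,0.05,0.02],[0.97,0.05,0.02],[0.97,0.05,0.02],[0.97,0.05,0.02]],"angular":[[0,0,0],[0,0,0],[0,0,0],[0,0,0],[0,0,0],[0,0,0]]}'
python3 -m handwheel '{"xyz":[[0,0,0],[0,0,0],[0,0,0],[0,0,0],[0,0,0],[0,0,0],[0,0,0]],"angular":[[0,0,0.94],[0,0,0.94],[0,0,0.94],[0,0,0.94],[0,0,0.94],[0,0,0.94],[0,0,0.94]]}'
python3 -m handwheel '{"xyz":[[0,0,0],[0,0,0],[0,0,0],[0,0,0],[0,0,0],[0,0,0],[0,0,0],[0,0,0],[0,0,0],[0,0,0]],"angular":[[0,0,0.94],[0,0,0.94],[0,0,0.94],[0,0,0.94],[0,0,0.94],[0,0,0.94],[0,0,0.94],[0,0,0],[0,0,0],[0,0,0]]}'
python3 - <<'E'
from h import *
plan(.6124,.3099,.018,-94.2); print(ctrl.read_state()["joint_pos"])
C,im=shot("wrist","w5"); find("wrist",C,["board"])
for bx in(-90,-64,0):
  for by in (-30,30):
    a=np.radians(-4.2); print(bx,by,w2pix(C,[.6124+.001*(bx*np.cos(a)-by*np.sin(a)),.3099+.001*(bx*np.sin(a)+by*np.cos(a)),.01]).round(1))
C,im=shot("top","top3"); W=([190]*3,[255]*3)
for p in ([.5377,.1026,.044],[.504,-.0205,.044]): print(blobs(C,im,w2pix(C,p),.044,*W,13))
E
```

```text
clock: 19.4
tcp_pos: [0.5579, 0.1455, 0.1543]
tcp_rot: [-2.496, -1.905, 0.004]
contact_force: [0.3, -0.9, -0.4]
width: 0.0856
grip_force: 0.0
clock: 20.0
tcp_pos: [0.6127, 0.3114, 0.1502]
tcp_rot: [-2.497, -1.905, 0.005]
contact_force: [1.0, -0.3, 0.2]
width: 0.0853
grip_force: 0.0
clock: 20.7
tcp_pos: [0.6124, 0.3102, 0.1502]
tcp_rot: [2.996, 0.944, -0.005]
contact_force: [1.0, -0.3, 0.3]
width: 0.0856
grip_force: 0.0
clock: 21.7
tcp_pos: [0.6129, 0.3104, 0.1517]
tcp_rot: [3.139, -0.114, -0.002]
contact_force: [0.5, 1.0, 0.2]
width: 0.0853
grip_force: 0.0
yaw -94.1 tilt [-0.001  0.    -1.   ] turn z shares 0.01 shift shares after turn [-0.01  0.02  4.46] without turn [-0.01  0.02  4.46] now [0.6129 0.3104 0.1517]
[3.57354302e-01 7.17142837e-01 1.14404470e+00 6.06782621e-05
 1.28152772e+00 2.00048123e+00]
board 0.73 [0.628  0.3092 0.0078] [257. 167.]
-90 -30 [285.  261.3]
-90 30 [230.3 261.3]
-64 -30 [285.7 239.9]
-64 30 [229.5 240. ]
0 -30 [287.6 182.3]
0 30 [227.6 182.3]
{'rect': array([536.4, 101.6]), 'size': array([40. , 39.8]), 'ang': 2.0, 'circ': array([536.9, 101.2]), 'r': 21.1}
{'rect': array([502.2, -20.2]), 'size': array([40.4, 40.4]), 'ang': 74.7, 'circ': array([502.6, -20.1]), 'r': 26.1}
```

View pics/w5.png

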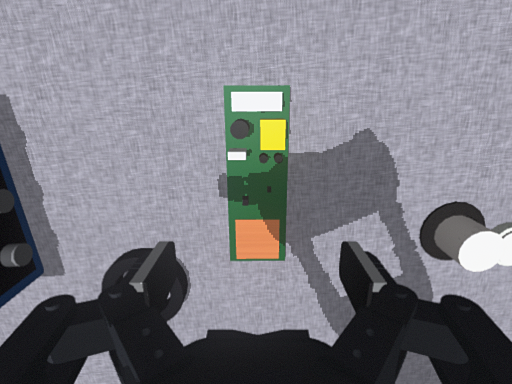

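The wrist view shows the board edges at columns 230–286 with the copper end at row 261, exactly as predicted, and the fingers are clear of the ring. Grip at the middle.

```bash
python3 -m handwheel '{"xyz":[[0,0.02,0.9],[0,0,0.9],[0,0,0.9],[0,0,0.8],[0,0,0.6],[0,0,0.35],[0,0,0],[0,0,0],[0,0,0],[0,0,0]],"angular":[[0,0,0],[0,0,0],[0,0,0],[0,0,0],[0,0,0],[0,0,0],[0,0,0],[0,0,0],[0,0,0],[0,0,0]]}'
python3 -m handwheel '{"xyz":[[0,0,0],[0,0,0],[0,0,0],[0,0,0],[0,0,0],[0,0,0],[0,0,0],[0,0,0],[0,0,0]],"angular":[[0,0,0],[0,0,0],[0,0,0],[0,0,0],[0,0,0],[0,0,0],[0,0,0],[0,0,0],[0,0,0]]}' 1 60
```

```text
clock: 22.85
tcp_pos: [0.6137, 0.3101, 0.0203]
tcp_rot: [-3.139, 0.117, -0.003]
contact_force: [-0.1, -0.0, 0.1]
width: 0.0855
grip_force: 0.0
clock: 23.75
tcp_pos: [0.6164, 0.3107, 0.0241]
tcp_rot: [-3.136, 0.117, -0.014]
contact_force: [-0.5, -0.9, 19.8]
width: -0.0
grip_force: 9.7
```

The fingers closed above the board: they swing forward while closing, so the tips stood too high at 60 mm opening. Lift slightly, reopen and check that the board stayed put.

```bash
python3 -m handwheel '{"xyz":[[0,0,-0.3],[0,0,-0.7],[0,0,-1],[0,0,-1],[0,0,0],[0,0,0],[0,0,0],[0,0,0],[0,0,0]],"angular":[[0,0,0],[0,0,0],[0,0,0],[0,0,0],[0,0,0],[0,0,0],[0,0,0],[0,0,0],[0,0,0]]}'
python3 -m handwheel '{"xyz":[[0,0,0],[0,0,0],[0,0,0],[0,0,0],[0,0,0],[0,0,0],[0,0,0],[0,0,0],[0,0,0]],"angular":[[0,0,0],[0,0,0],[0,0,0],[0,0,0],[0,0,0],[0,0,0],[0,0,0],[0,0,0],[0,0,0]]}' 0
python3 - <<'E'
from h import *
st=ctrl.read_state();C,im=shot("wrist","w6")
for bx in(-90,0):
  for by in (-30,30):
    a=np.radians(-4.2); print(bx,by,w2pix(C,[.6124+.001*(bx*np.cos(a)-by*np.sin(a)),.3099+.001*(bx*np.sin(a)+by*np.cos(a)),.01]).round(1))
C2,im2=shot("top","top4")
print(blobs(C2,im2,(133,198),.01,[170,80,40],[255,170,120],20))
u=w2pix(C,[.5486,.3146,.01]); print(u,blobs(C,im,u,.01,[110,50,20],[255,190,140],60)); plan(.6124,.3099,.010,-94.2)
E
```

```text
clock: 24.65
tcp_pos: [0.6126, 0.3097, 0.1077]
tcp_rot: [3.139, -0.117, -0.003]
contact_force: [0.2, 0.2, -0.8]
width: -0.0
grip_force: 0.0
clock: 25.55
tcp_pos: [0.6131, 0.3099, 0.109]
tcp_rot: [-3.139, 0.117, -0.0]
contact_force: [0.7, -0.1, 0.1]
width: 0.0855
grip_force: 0.0
-90 -30 [288.9 285.9]
-90 30 [225.9 286. ]
0 -30 [292.2 196.3]
0 30 [222.1 196.5]
{'rect': array([548.4, 315.6]), 'size': array([46.5, 44.3]), 'ang': 1.5, 'circ': array([548.4, 314.8]), 'r': 30.2}
[257.30637684 262.00431482] {'rect': array([549.6, 315.3]), 'size': array([46.5, 45.2]), 'ang': 85.7, 'circ': array([549.6, 315.1]), 'r': 32.3}
yaw -94.3 tilt [ 0. -0. -1.] turn z shares -0.01 shift shares after turn [-0.02  0.    3.3 ] without turn [-0.02  0.    3.3 ] now [0.6131 0.3099 0.109 ]
```

View pics/w6.png

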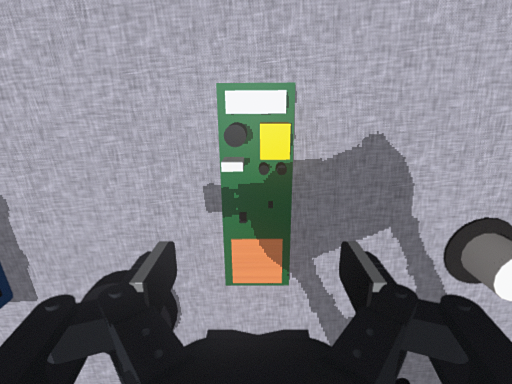

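The board has not moved: its end is still at row 286, columns 226–289. Go lower this time.

```bash
python3 -m handwheel '{"xyz":[[-0.01,0,0.9],[0,0,0.9],[0,0,0.8],[0,0,0.5],[0,0,0.2],[0,0,0],[0,0,0],[0,0,0],[0,0,0],[0,0,0]],"angular":[[0,0,0],[0,0,0],[0,0,0],[0,0,0],[0,0,0],[0,0,0],[0,0,0],[0,0,0],[0,0,0],[0,0,0]]}'
python3 -m handwheel '{"xyz":[[0,0,0],[0,0,0],[0,0,0],[0,0,0],[0,0,0]],"angular":[[0,0,0],[0,0,0],[0,0,0],[0,0,0],[0,0,0]]}' 0.31 40
```

```text
clock: 26.65
tcp_pos: [0.6131, 0.31, 0.0107]
tcp_rot: [-3.139, 0.117, -0.002]
contact_force: [0.0, 0.2, 0.3]
width: 0.0852
grip_force: 0.0
clock: 27.15
tcp_pos: [0.6129, 0.31, 0.0103]
tcp_rot: [-3.139, 0.117, -0.001]
contact_force: [-0.5, 0.8, 4.3]
width: 0.0593
grip_force: 23.8
```

```bash
python3 -m handwheel '{"xyz":[[0,0,0],[0,0,0],[0,0,0],[0,0,0],[0,0,0]],"angular":[[0,0,0],[0,0,0],[0,0,0],[0,0,0],[0,0,0]]}' 0.4 60
python3 -m handwheel '{"xyz":[[0,0,-0.1],[0,0,-0.4],[0,0,-0.8],[0,0,-1],[0,0,-1],[0,0,-0.7],[0,0,-0.3],[0,0,0],[0,0,0],[0,0,0]],"angular":[[0,0,0],[0,0,0],[0,0,0],[0,0,0],[0,0,0],[0,0,0],[0,0,0],[0,0,0],[0,0,0],[0,0,0]]}'
python3 - <<'E'
from h import *
plan(.520,.0410,.14,-15.3)
shot("scene","scene1"); im=cv2.imread("pics/scene1.png"); cv2.imwrite("pics/scene1c.png",cv2.resize(im[60:300,220:500],None,fx=2,fy=2))
E
```

```text
clock: 27.65
tcp_pos: [0.6131, 0.3101, 0.0107]
tcp_rot: [-3.139, 0.117, -0.001]
contact_force: [-1.7, -0.4, 5.5]
width: 0.0584
grip_force: 65.3
clock: 28.65
tcp_pos: [0.612, 0.3096, 0.137]
tcp_rot: [3.138, -0.117, -0.005]
contact_force: [1.1, -0.1, -2.9]
width: 0.0579
grip_force: 65.0
yaw -94.3 tilt [-0.003  0.001 -1.   ] turn z shares -13.16 shift shares after turn [-9.44 -0.59 -0.07] without turn [-2.39  9.16 -0.08] now [0.612  0.3096 0.137 ]
```

View pics/scene1c.png

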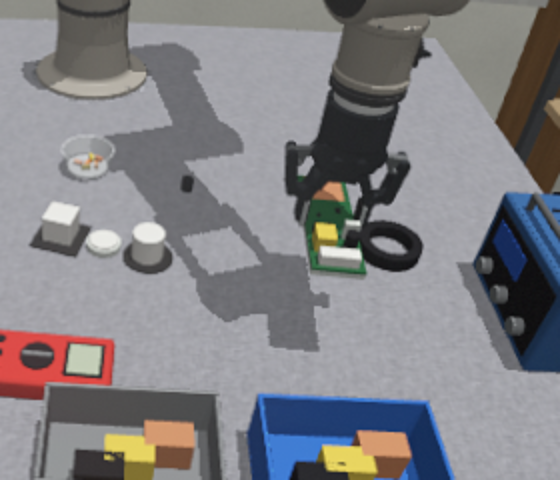

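The scene view shows the board held level and clear of the table, with both posts standing on their pads beside the light. Turn it and carry it over.

```bash
python3 -m handwheel '{"xyz":[[0,0,0],[0,0,0],[0,0,0],[0,0,0],[0,0,0],[0,0,0],[0,0,0],[0,0,0],[0,0,0],[0,0,0]],"angular":[[0,0,-0.3],[0,0,-0.6],[0,0,-0.9],[0,0,-0.9],[0,0,-0.9],[0,0,-0.9],[0,0,-0.9],[0,0,-0.9],[0,0,-0.9],[0,0,-0.9]]}'
python3 -m handwheel '{"xyz":[[0,0,0],[0,0,0],[0,0,0],[0,0,0],[0,0,0],[0,0,0],[0,0,0],[0,0,0],[0,0,0],[0,0,0]],"angular":[[0,0,-0.9],[0,0,-0.9],[0,0,-0.9],[0,0,-0.9],[0,0,-0.9],[0,0,-0.6],[0,0,0],[0,0,0],[0,0,0],[0,0,0]]}'
python3 -c "
from h import *
plan(.5207,.0408,.14,-15.3);print(ctrl.read_state()['joint_pos'])"
```

```text
clock: 29.7
tcp_pos: [0.6123, 0.3098, 0.1377]
tcp_rot: [-2.907, -1.191, 0.003]
contact_force: [0.8, 0.6, -2.3]
width: 0.0581
grip_force: 64.9
clock: 30.7
tcp_pos: [0.6127, 0.3099, 0.1387]
tcp_rot: [-2.494, -1.91, 0.0]
contact_force: [-0.3, -0.3, -2.8]
width: 0.0582
grip_force: 64.9
yaw -15.1 tilt [-0. -0. -1.] turn z shares 0.03 shift shares after turn [-9.46 -0.59 -0.04] without turn [-9.46 -0.62 -0.04] now [0.6127 0.3099 0.1387]
[3.56722902e-01 7.26939579e-01 1.16198056e+00 8.79846829e-05
 1.25291173e+00 6.20304505e-01]
```

```bash
python3 -m handwheel '{"xyz":[[-0.4,-0.06,0],[-0.8,-0.06,0],[-0.9,-0.06,0],[-0.9,-0.06,0],[-0.9,-0.06,0],[-0.9,-0.06,0],[-0.9,-0.06,0],[-0.9,-0.06,0],[-0.9,-0.06,0],[-0.9,-0.05,0]],"angular":[[0,0,0.03],[0,0,0],[0,0,0],[0,0,0],[0,0,0],[0,0,0],[0,0,0],[0,0,0],[0,0,0],[0,0,0]]}'
python3 -m handwheel '{"xyz":[[-0.7,0,0],[-0.36,0,0],[0,0,0],[0,0,0.5],[0,0,0.8],[0,0,0.5],[0,0,0],[0,0,0],[0,0,0],[0,0,0]],"angular":[[0,0,0],[0,0,0],[0,0,0],[0,0,0],[0,0,0],[0,0,0],[0,0,0],[0,0,0],[0,0,0],[0,0,0]]}'
python3 - <<'E'
from h import *
plan(.5207,.0408,.0545,-15.3)
s=ctrl.read_state(); print(s["joint_pos"])
C,im=shot("wrist","w7")
C2,im2=shot("top","top5")
zt=s["tcp_pos"][2]
u=w2pix(C2,[.5038,-.0207,zt]); print(u,blobs(C2,im2,u,zt,[150,70,30],[255,180,130],22))
E
```

```text
clock: 31.7
tcp_pos: [0.5292, 0.0705, 0.1393]
tcp_rot: [2.496, 1.907, 0.001]
contact_force: [0.0, 0.2, -2.3]
width: 0.0581
grip_force: 65.0
clock: 32.7
tcp_pos: [0.5218, 0.0409, 0.0859]
tcp_rot: [2.495, 1.907, 0.003]
contact_force: [0.1, 0.2, -2.4]
width: 0.0581
grip_force: 65.3
yaw -15.2 tilt [ 0.001  0.002 -1.   ] turn z shares 0.01 shift shares after turn [-0.01 -0.04  1.05] without turn [-0.01 -0.04  1.05] now [0.5218 0.0409 0.0859]
[-6.83014042e-02  5.22553465e-01  1.73316685e+00  1.99796121e-04
  8.83842499e-01  1.97313216e-01]Traceback (most recent call last):
  File "<stdin>", line 7, in <module>
  File "h.py", line 34, in blobs
    c=max(cs,key=cv2.contourArea)[:,0,:]
      ~~~^^^^^^^^^^^^^^^^^^^^^^^^
ValueError: max() iterable argument is empty
```

View pics/w7.png

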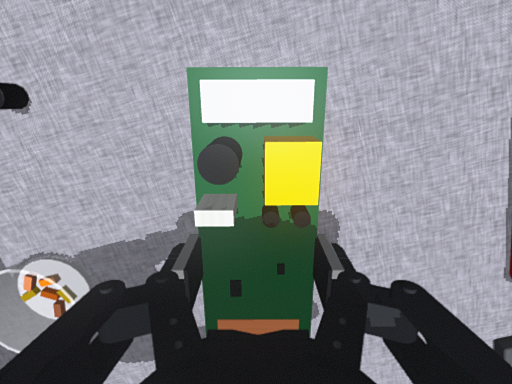

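```bash
python3 - <<'E'
from h import *
C=cam("wrist"); s=ctrl.read_state(); M=R.from_rotvec(s["tcp_rot"])
for p in ([.09,.03,0],[.09,-.03,0],[-.041,.023,0],[-.041,-.023,0]): print(p,w2pix(C,M.apply(p)+s["tcp_pos"]).round(1))
for uv in((188,67),(327,67),(217,320),(299,320)): print(uv,(M.inv().apply(pix2w(C,uv,s["tcp_pos"][2])-s["tcp_pos"])*1e3).round(1))
E
```

```text
[0.09, 0.03, 0] [329.   68.3]
[0.09, -0.03, 0] [187.2  68.5]
[-0.041, 0.023, 0] [299.  320.2]
[-0.041, -0.023, 0] [217.4 320.4]
(188, 67) [ 90.6 -29.6  -0. ]
(327, 67) [90.5 29.2  0.1]
(217, 320) [-40.7 -23.2  -0. ]
(299, 320) [-40.8  23.    0. ]
```

The wrist view shows the board's far corners at (188,67) and (327,67) and the copper edge at row 320. That puts the board within 0.6 mm of centred in the grip, and level. Lower it.

```bash
python3 -m handwheel '{"xyz":[[-0.01,-0.04,0.4],[0,0,0.3],[0,0,0.2],[0,0,0.07],[0,0,0.03],[0,0,0.02],[0,0,0],[0,0,0],[0,0,0],[0,0,0]],"angular":[[0,0,0],[0,0,0],[0,0,0],[0,0,0],[0,0,0],[0,0,0],[0,0,0],[0,0,0],[0,0,0],[0,0,0]]}'
```

```text
clock: 33.8
tcp_pos: [0.5197, 0.0408, 0.0547]
tcp_rot: [-2.496, -1.907, 0.0]
contact_force: [-4.2, -0.3, 4.9]
width: 0.058
grip_force: 66.2
```

```bash
python3 -m handwheel '{"xyz":[[0,0,0],[0,0,0],[0,0,0],[0,0,0],[0,0,0],[0,0,0],[0,0,0]],"angular":[[0,0,0],[0,0,0],[0,0,0],[0,0,0],[0,0,0],[0,0,0],[0,0,0]]}' 0
python3 -m handwheel '{"xyz":[[0,0,-0.2],[0,0,-0.5],[0,0,-1],[0,0,-1],[0,0,-1],[0,0,-0.5],[0,0,0],[0,0,0],[0,0,0],[0,0,0]],"angular":[[0,0,0],[0,0,0],[0,0,0],[0,0,0],[0,0,0],[0,0,0],[0,0,0],[0,0,0],[0,0,0],[0,0,0]]}'
python3 - <<'E'
from h import *
plan(.4104,-.3071,.15,-15.3)
E
```

```text
clock: 34.5
tcp_pos: [0.5199, 0.0408, 0.0543]
tcp_rot: [2.496, 1.907, 0.0]
contact_force: [-1.0, 0.4, 0.8]
width: 0.0855
grip_force: 0.0
clock: 35.5
tcp_pos: [0.5193, 0.0408, 0.1791]
tcp_rot: [-2.495, -1.906, 0.003]
contact_force: [0.4, -0.1, -0.5]
width: 0.0852
grip_force: 0.0
yaw -15.2 tilt [-0.    -0.002 -1.   ] turn z shares 0.01 shift shares after turn [-12.14  -0.44   0.98] without turn [-12.14  -0.45   0.98] now [0.5193 0.0408 0.1791]
```

```bash
python3 -m handwheel '{"xyz":[[-0.93,-0.03,0],[-0.93,-0.03,0],[-0.93,-0.03,0],[-0.93,-0.03,0],[-0.93,-0.03,0],[-0.93,-0.03,0],[-0.93,-0.03,0]],"angular":[[0,0,0],[0,0,0],[0,0,0],[0,0,0],[0,0,0],[0,0,0],[0,0,0]]}'
python3 -m handwheel '{"xyz":[[-0.93,-0.03,0.16],[-0.93,-0.03,0.16],[-0.93,-0.03,0.16],[-0.93,-0.04,0.16],[-0.93,-0.04,0.16],[-0.98,-0.04,0.18],[0,0,0],[0,0,0],[0,0,0],[0,0,0]],"angular":[[0,0,0],[0,0,0],[0,0,0],[0,0,0],[0,0,0],[0,0,0],[0,0,0],[0,0,0],[0,0,0],[0,0,0]]}'
python3 - <<'E'
from h import *
plan(.4104,-.3071,.038,-15.3)
C2,im2=shot("top","top6")
u=w2pix(C2,[.5035,-.0207,.054]); print("copper",u,blobs(C2,im2,u,.054,[150,70,30],[255,180,130],22))
C,im=shot("wrist","w8"); print(w2pix(C,[.4104,-.3071,.05]))
cv2.imwrite("pics/w8j.png",np.hstack([cv2.resize(im[100:330,130:390],None,fx=1.5,fy=1.5)[:345,:390],cv2.resize(im2[150:265,190:320],None,fx=3,fy=3)])[...,::-1])
E
```

```text
clock: 36.2
tcp_pos: [0.4618, -0.1469, 0.1796]
tcp_rot: [-2.495, -1.906, 0.001]
contact_force: [1.6, 0.3, 0.7]
width: 0.0854
grip_force: 0.0
clock: 37.2
tcp_pos: [0.4124, -0.3064, 0.1509]
tcp_rot: [-2.495, -1.909, -0.0]
contact_force: [-0.4, 0.3, -1.0]
width: 0.0852
grip_force: 0.0
yaw -15.2 tilt [ 0. -0. -1.] turn z shares 0.02 shift shares after turn [-0.04 -0.06  3.76] without turn [-0.04 -0.06  3.76] now [ 0.4124 -0.3064  0.1509]
copper [270.63340332 219.72063453] {'rect': array([502.1, -20.9]), 'size': array([45.8, 45.8]), 'ang': 75.1, 'circ': array([501.7, -20.5]), 'r': 30.5}
[255.8006785  195.91419288]
```

View pics/w8j.png

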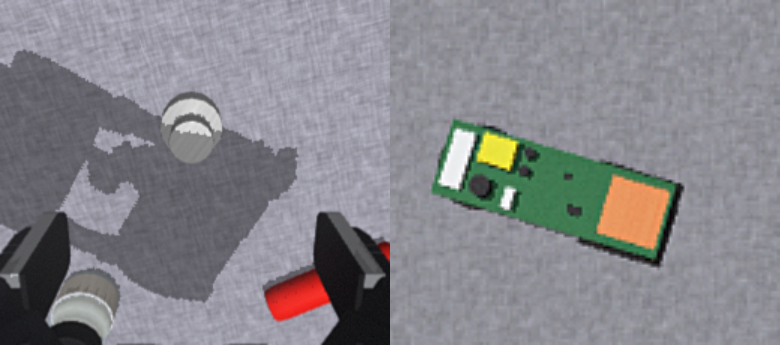

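The left crop shows the weight's knob at about (257,194) in the wrist picture, close to the predicted (256,196). The right crop shows the board lying across the row, component end over the round pad and copper over the square pad, copper centre at (502,-21) mm. Grip the knob.

```bash
python3 -m handwheel '{"xyz":[[-0.01,-0.04,0.8],[0,0,0.9],[0,0,0.9],[0,0,0.7],[0,0,0.36],[0,0,0.1],[0,0,0],[0,0,0],[0,0,0],[0,0,0]],"angular":[[0,0,0],[0,0,0],[0,0,0],[0,0,0],[0,0,0],[0,0,0],[0,0,0],[0,0,0],[0,0,0],[0,0,0]]}'
python3 -m handwheel '{"xyz":[[0,0,0],[0,0,0],[0,0,0],[0,0,0],[0,0,0],[0,0,0],[0,0,0],[0,0,0],[0,0,0]],"angular":[[0,0,0],[0,0,0],[0,0,0],[0,0,0],[0,0,0],[0,0,0],[0,0,0],[0,0,0],[0,0,0]]}' 0.8 40
```

```text
clock: 38.3
tcp_pos: [0.4111, -0.3076, 0.0388]
tcp_rot: [2.495, 1.906, 0.0]
contact_force: [0.3, -0.0, -0.5]
width: 0.0856
grip_force: 0.0
clock: 39.2
tcp_pos: [0.411, -0.3075, 0.0383]
tcp_rot: [2.496, 1.907, 0.0]
contact_force: [0.4, 0.0, 4.8]
width: 0.0242
grip_force: 39.2
```

```bash
python3 -m handwheel '{"xyz":[[0,0,-0.2],[0,0,-0.6],[0,0,-1],[0,0,-1],[0,0,-0.8],[0,0,-0.4],[0,0,0],[0,0,0],[0,0,0],[0,0,0]],"angular":[[0,0,0],[0,0,0],[0,0,0],[0,0,0],[0,0,0],[0,0,0],[0,0,0],[0,0,0],[0,0,0],[0,0,0]]}'
python3 -c "
from h import *
plan(.5027,-.021,.16,-15.3)"
```

```text
clock: 40.2
tcp_pos: [0.4103, -0.3069, 0.1568]
tcp_rot: [-2.494, -1.906, 0.0]
contact_force: [-0.1, 0.0, -2.7]
width: 0.0242
grip_force: 39.6
yaw -15.2 tilt [ 0.001 -0.002 -1.   ] turn z shares 0.01 shift shares after turn [10.    0.46 -0.09] without turn [10.    0.47 -0.09] now [ 0.4103 -0.3069  0.1568]
```

```bash
python3 -m handwheel '{"xyz":[[0.4,0.04,0],[0.8,0.04,0],[0.9,0.04,0],[0.9,0.04,0],[0.9,0.04,0],[0.9,0.04,0],[0.9,0.04,0],[0.9,0.04,0],[0.9,0.04,0],[0.9,0.04,0]],"angular":[[0,0,0],[0,0,0],[0,0,0],[0,0,0],[0,0,0],[0,0,0],[0,0,0],[0,0,0],[0,0,0],[0,0,0]]}'
python3 -m handwheel '{"xyz":[[0.8,0.04,0],[0.6,0.03,0],[0.2,0,0],[0,0,0.4],[0,0,0.3],[0,0,0],[0,0,0],[0,0,0],[0,0,0],[0,0,0]],"angular":[[0,0,0],[0,0,0],[0,0,0],[0,0,0],[0,0,0],[0,0,0],[0,0,0],[0,0,0],[0,0,0],[0,0,0]]}'
python3 - <<'E'
from h import *
plan(.5027,-.021,.0923,-15.3)
s=ctrl.read_state();C,im=shot("wrist","w9"); M=R.from_rotvec(s["tcp_rot"])
cv2.imwrite("pics/w9c.png",cv2.resize(im[120:340,150:370],None,fx=2.5,fy=2.5)[...,::-1])
for dx in(-.013,0,.013): print("knob",w2pix(C,s["tcp_pos"]+M.apply([dx,0,-.012])).round(1))
z=.054; 
for d in(-.023,.023):
  for e in(-.023,.023): print("cu",w2pix(C,[.5027+.264*d+.965*e,-.021+.965*d-.264*e,z]).round(1))
E
```

```text
clock: 41.2
tcp_pos: [0.4885, -0.0653, 0.1578]
tcp_rot: [-2.495, -1.907, 0.0]
contact_force: [0.4, -0.8, -2.8]
width: 0.0244
grip_force: 39.7
clock: 42.2
tcp_pos: [0.5034, -0.0218, 0.1374]
tcp_rot: [2.496, 1.907, 0.001]
contact_force: [0.6, -0.4, -3.1]
width: 0.0244
grip_force: 39.9
yaw -15.3 tilt [ 0.     0.001 -1.   ] turn z shares 0.01 shift shares after turn [ 0.02 -0.03  1.5 ] without turn [ 0.02 -0.03  1.5 ] now [ 0.5034 -0.0218  0.1374]
knob [258.3 292.2]
knob [258.3 269.3]
knob [258.2 245. ]
cu [228.9 227.2]
cu [284.6 227.2]
cu [227.1 173.1]
cu [286.4 173. ]
```

View pics/w9c.png

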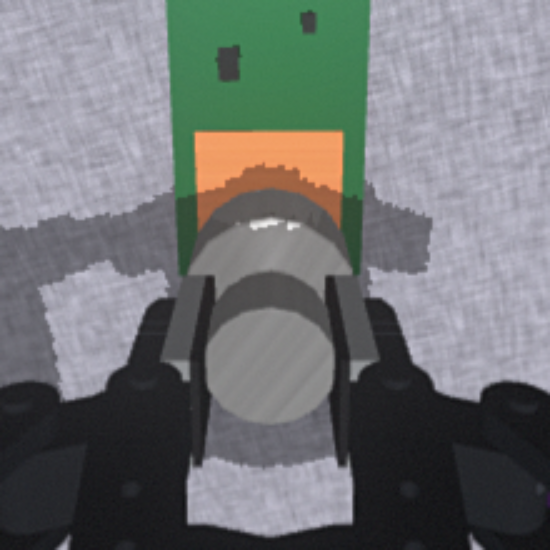

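The crop shows the weight held upright, its knob centred at about (258,266), and the copper at columns 228–288 with its far edge at row 172. The corrections needed are under 1 mm. Lower gently.

```bash
python3 -m handwheel '{"xyz":[[-0.01,-0.01,0.4],[0,0,0.4],[0,0,0.3],[0,0,0.2],[0,0,0.1],[0,0,0.05],[0,0,0],[0,0,0],[0,0,0],[0,0,0]],"angular":[[0,0,0],[0,0,0],[0,0,0],[0,0,0],[0,0,0],[0,0,0],[0,0,0],[0,0,0],[0,0,0],[0,0,0]]}'
```

```text
clock: 43.25
tcp_pos: [0.503, -0.0218, 0.0939]
tcp_rot: [2.496, 1.907, 0.001]
contact_force: [0.5, -0.5, -3.1]
width: 0.0242
grip_force: 39.9
```

```bash
python3 -m handwheel '{"xyz":[[0,0,0.02],[0,0,0.02],[0,0,0.02],[0,0,0],[0,0,0]],"angular":[[0,0,0],[0,0,0],[0,0,0],[0,0,0],[0,0,0]]}'
```

```text
clock: 43.75
tcp_pos: [0.503, -0.0218, 0.0923]
tcp_rot: [2.496, 1.907, 0.001]
contact_force: [-0.7, 0.8, 4.8]
width: 0.0243
grip_force: 40.9
```

```bash
python3 -m handwheel '{"xyz":[[0,0,0],[0,0,0],[0,0,0],[0,0,0],[0,0,0],[0,0,0],[0,0,0]],"angular":[[0,0,0],[0,0,0],[0,0,0],[0,0,0],[0,0,0],[0,0,0],[0,0,0]]}' 0
python3 -m handwheel '{"xyz":[[0,0,-0.2],[0,0,-0.5],[0,0,-1],[0,0,-1],[0,0,-1],[0,0,-1],[0,0,0],[0,0,0]],"angular":[[0,0,0],[0,0,0],[0,0,0],[0,0,0],[0,0,0],[0,0,0],[0,0,0],[0,0,0]]}'
python3 -m handwheel '{"xyz":[[-1,0,0],[-1,0,0],[-1,0,0],[-1,0,0],[-1,0,0],[-1,0,0],[-1,0,0],[-1,0,0],[0,0,0],[0,0,0]],"angular":[[0,0,0],[0,0,0],[0,0,0],[0,0,0],[0,0,0],[0,0,0],[0,0,0],[0,0,0],[0,0,0],[0,0,0]]}'
python3 - <<'E'
from h import *
C,t=shot("top","top7"); _,s=shot("scene","scene7")
cv2.imwrite("pics/fin.png",np.hstack([cv2.resize(t[150:250,195:315],None,fx=3.2,fy=3.2)[:320,:384],cv2.resize(s[130:230,220:330],None,fx=3.2,fy=3.2)])[...,::-1])
u=w2pix(C,[.503,-.021,.104]);print(u,blobs(C,t,u,.104,[120]*3,[255]*3,12))
E
```

```text
clock: 44.45
tcp_pos: [0.5029, -0.0218, 0.0918]
tcp_rot: [-2.496, -1.907, -0.0]
contact_force: [-1.0, -0.5, -0.2]
width: 0.0852
grip_force: 0.0
clock: 45.25
tcp_pos: [0.5029, -0.0218, 0.2335]
tcp_rot: [2.495, 1.907, 0.002]
contact_force: [0.4, 0.5, 0.0]
width: 0.0855
grip_force: 0.0
clock: 46.25
tcp_pos: [0.4391, -0.2532, 0.2315]
tcp_rot: [-2.496, -1.904, 0.0]
contact_force: [-0.3, 1.0, -0.8]
width: 0.0855
grip_force: 0.0
[271.77241282 218.79865564] {'rect': array([502.5, -17.2]), 'size': array([30.6, 36.9]), 'ang': 46.3, 'circ': array([500.4, -19.9]), 'r': 19.0}
```

View pics/fin.png

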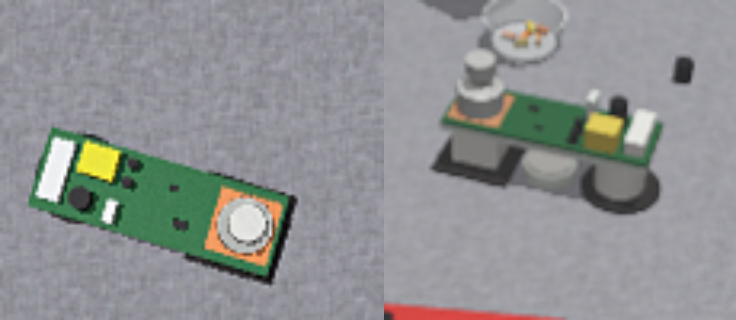

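Both views show the board level on the two posts over the light, with the weight upright in the middle of the copper patch above the square post. The gripper is well clear.

```bash
python3 -c "
from station import ctrl
print(ctrl.job_done())"
```

```text
the job is handed in; nothing more can be done
None
```

I handed the job in at about 46 s: both posts stand on their pads, the board lies level across them over the light, component end over the round post, and the weight is upright on the copper patch; my first pinch at the board closed on top of it, pressing with about 20 N, but the board did not move and the second grip held.

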